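Chock a bilge pump: pack the gap and hold the wedge tight

TASK

Chock the pump on the aluminium bearer: stand steel packers from the wooden rack against its blue sloping foot, one after the other for as long as another fits between foot and red stop block (one or two), and let go of them. Then press the yellow wedge, thin end down and upright face flat to the block, into what is left of the gap by feel until the stack is tight and has pushed the pump back about 3 mm on its rubber mounts, never over 8 mm. Finish while still gripping the wedge tight in the gap, without touching the pump or disturbing the other things on the bench.

Things in the scene. Friction and masses are not known exactly. Their poses are not given: they have to be found in the camera images.
- bearer: fixed aluminium beam on the bench, 100 mm wide (its x), 460 mm long (its y, from -90 to +370 mm), 30 mm high; position and yaw vary, stop block and pump go with it. Origin on its underside, near the gap. Its +y points from the stop block across the gap to the pump. The gap's floor is its top, 30 mm above the bench
- chock: red stop block, fixed upright on the bearer: 34 mm wide (x), 28 mm thick, 65 mm high. Origin: bottom edge, mid-width, of its upright face to the gap, on the bearer's top; +y points out of that face to the pump. A steel flange 85 mm wide, 15 mm high with its bolts, lies 5 to 35 mm behind the face. Its distance from the pump's foot varies
- foot (a point): middle of the bottom edge of the sloping face of the pump's blue foot, on the bearer's top, axes as the bearer's. The face is 34 mm wide, 89 mm high and leans away from the block 0.25 mm per mm of height (14 deg): the gap is wider at the top. At its floor the gap is 13 to 25 mm along y. The pump's body (to 165 mm above the bearer) begins 115 mm in +y from here; nearer only the low foot and base
- pump (a joint): how far the pump has been pushed away from the stop block (+y of the bearer) on its rubber mounts, m; 0 free, 0.012 end stop; it springs back with 2 N per mm
- rack: fixed wooden block 80 mm (x) by 160 mm (y) by 35 mm high, origin under its centre; position and yaw vary. Three pockets 25 mm deep (floor 10 mm above the bench) hold the wedge (at y -50 mm) and the packers (at y 0 and +50 mm)
- packer_a_mid (a point): centre of a flat steel packer, 44 mm wide (x), 8 mm thick (y), 85 mm high (z), 80 g, standing upright in the rack with its top 95 mm above the bench. Taken across its 44 mm width from above
- packer_b_mid (a point): centre of the second packer, the same as the first
- wedge_mid (a point): yellow plastic wedge in the rack, thin end down, 90 g: 44 mm wide (x; grip across this), 80 mm high, 14 mm thick at the bottom, 34 at the top. Point 40 mm up, 12 mm from its upright face, which looks to -y; the +y face slopes as the foot does. Turned to the rack's axes as it must be to the bearer's. With too few packers it bottoms while loose. Takes about 1.5 N downward per N of squeeze
- wrench: loose open wrench lying on the bench, leave alone
- screwdriver: loose screwdriver lying beyond the rack, leave alone
- spray: white bottle with yellow cap, 72 mm across, 190 mm high, leave alone
- oil_can: green can 64 mm across, 130 mm high, leave alone
- bolt_pot: red pot 76 mm across, 60 mm high, leave alone
- flange: brass ring 70 mm across, 12 mm high, leave alone
Mind the look-alikes: they are no part of the job. What is shaped like the part that bears packer_a_mid but green is not meant.

How it is judged:
By the outcome, as a careful person would: the job done as asked, in the order asked, and still so for the second after the job is handed in, while the arm keeps its last pose, push and grip.
It also fails if it takes over 72 s, if anything falls off the work surface, if the arm or the gripper's body presses on something with over 40 N, if the wrist force passes 120 N, or if a joint passes its speed limit or range.

ROBOT

A 7-joint arm with a two-finger parallel gripper is mounted at the origin on the work surface. World frame = base frame: x ahead of the robot, y to its left, z up, the work surface at z = 0. Lengths are in m, angles in rad, forces in N, time in s.
With the tool pointing down it reaches from about 0.4 to 0.85 m from the base axis. Payload 10.4 kg.
Tool frame: the origin (TCP) lies midway between the tips of the shut fingers; the grasp point (between the pads) lies 19 mm behind it; z points along the fingers, y is the line along which they close (so a half turn about z gives the same grasp; the last joint's range is limited). The gripper opens to 85 mm and grips with 20 to 120 N. Pads are 22 mm wide; open, the fingers measure 114 mm over their backs; the gripper's body (76 mm by 85 mm) begins 54 mm behind the grasp point. The pads swing forward as they close: fully open they stand 13 mm farther back than shut.
Start: joints at [-1.3, 0.332, -0.065, 1.46, 0.022, 1.35, -0.088], TCP at [0.181, 0.598, 0.231] pointing down, gripper open.
Joint ranges: [-2.6, 2.6], [-0.5, 2.12], [-1.47, 1.34], [0.16, 2.42], [-1.27, 4.41], [0.06, 2.06], [-2.6, 2.6]. Speed limits (rad/s): [2.22, 2.22, 2.79, 2.79, 3.14, 3.14, 3.14].

INTERFACE

Orientations are given as a unit quaternion [x, y, z, w].
In Python, from workcell import monitor, eyes, manip gives the robot as it stands.
- The arm moves only by the tool send_rows, never from a script. Its arguments are lists of equal length, an entry for each row: "offset": the shift along the tool's x, y, z in mm, a list of three; "roll": the turn about the tool's z in rad. In form: {"offset": [[tx, ty, tz], ...], "roll": [roll, ...]}. A call has exactly 5 rows; each row is the pose to reach, as a shift and turn from the pose commanded when the call began, along the tool's axes at that moment; what a row does not reach only later rows make up. A row lasts 1/12 s, in which the tool goes at most 41.7 mm and 7.16 degrees, less where a joint would pass 70% of its speed; a pose out of reach is approached as far as the arm can. A call with a gripper value outside its range is refused whole. "jaw" is the opening, from 0 (shut) to 1 (fully open), set as the call begins (left out, the last holds). The fingers move at their own pace and stop on an object; "newtons" is the grip in N (left out, the last holds). Time passes only in rows, so rows that repeat a pose let the fingers close, or fill a call up. It gives the time, the measured TCP pose, the force and the opening at its end, in the units of the state.
- monitor.get_obs(): the state, without advancing time (a new reading comes with each control period).
- eyes.camera(name): name is "scene" or "side" or "wrist"; returns (picture, depth): 420x560x3 uint8, blue, green, red; 420x560 float32, m along the optical axis (not along the pixel's ray), 0 where there is no reading.
- eyes.camera_params(name): a dict with "fovy" (degrees; the focal length in pixels is half the picture's height over the tangent of half this angle, whatever the lens; pixels are square), "cx", "cy" (the principal point, pixels), "k1" (the pictures are not rectified: a ray, as slopes to the right and down, at radius r is drawn at 1 + k1 r^2 times it, then the intrinsics apply), "R" (3x3) and "t" (3): a world point X has camera coordinates R X + t. Camera axes: x right, y down, z forward; pixel columns grow to the right and rows downward; lengths in m; the calibration is good to about 2 mm. A picture is of the moment at which its call begins: read the wrist's pose just before it. camera_params takes no time and is no camera call; for the wrist camera it gives the pose at the moment of the call.
- manip.hand_in(): hands the job in, once; it reports no verdict.
The state is a dict: "clock": time; "joint_pos": joint angles; "joint_velocities": joint speeds; "tau": joint torques, N m; "position": TCP position; "ee_rot": TCP orientation; "ft_force": force on the tool from outside, world axes, zero at the start; "torque": the same for the moment, N m; "grip_width": opening from 0.0 (shut) to 1.0 (fully open).
Only numpy, scipy, OpenCV 4.12 (cv2) and the standard library are available. Lean on these libraries where they do the work, as an engineer would, in place of code of your own. Each camera call takes 0.05 s, during which the arm holds its last target. There are 200 camera calls.

## Working session

There is one attempt and no reset: what is moved stays moved. The work goes in short steps, Python scripts to look and compute and a tool call to move; the robot and the scene stay as the last step left them, time stands still between calls to the robot, and variables do not carry over. Pictures are saved under pics/ and viewed, on a budget of 10 in all, crops included, one or two more only if the job needs it, and the job is handed in when it is done.

Besides the shell and the picture viewer there is one more tool, called after "Emit:" in YAML: its name, and indented under it one key for each argument. send_rows: Moves the arm, as the interface text tells. Its arguments: {"type":"object","properties":{"offset":{"type":"array"},"roll":{"type":"array"},"jaw":{"type":"number"},"newtons":{"type":"number"}},"required":["offset","roll"]}

```bash
ls; mkdir -p pics; cat > h.py <<'E'
import numpy as np, cv2
from workcell import monitor, eyes, manip
def cap(n):
    p=eyes.camera_params(n); im,d=eyes.camera(n)
    np.savez('%s.npz'%n,im=im,d=d,R=p['R'],t=p['t'],f=d.shape[0]/2/np.tan(np.radians(p['fovy'])/2),cx=p['cx'],cy=p['cy'],k1=p['k1'])
    return im,d
def cloud(n):
    z=np.load('%s.npz'%n); d=z['d']; v,u=np.mgrid[:d.shape[0],:d.shape[1]]
    K=np.array([[z['f'],0,z['cx']],[0,z['f'],z['cy']],[0,0,1]],float)
    q=cv2.undistortPoints(np.stack([u,v],-1).reshape(-1,1,2).astype(np.float64),K,np.array([float(z['k1']),0,0,0])).reshape(*d.shape,2)
    c=np.dstack([q*d[...,None],d]); X=(c-z['t'])@z['R']; X[d==0]=np.nan
    return X,z['im']
E
python3 - <<'E'
from h import *
print(monitor.get_obs())
a=[cap(n)[0] for n in('scene','side')]
for n in('scene','side'):
    p=eyes.camera_params(n);print(n,p['k1'],p['fovy'],-np.array(p['R']).T@p['t'])
cv2.imwrite('pics/1.png',a[0]);cv2.imwrite('pics/2.png',a[1])
E
```

```text
pics
{'clock': 0.0, 'joint_pos': array([-1.29959648,  0.33285841, -0.064703  ,  1.46095716,  0.0216333 ,
        1.34993216, -0.08849598]), 'joint_velocities': array([ 1.61311697e-04,  1.10213170e-03,  5.60063900e-04, -1.13796783e-03,
       -1.22967107e-04,  4.34485852e-04,  1.10262348e-05]), 'tau': array([ 4.43241233e-04, -6.25419688e+01,  4.94058640e-02, -3.91623831e+01,
        1.61503296e-02,  9.33459814e-03,  1.11198986e-05]), 'position': array([0.18089634, 0.59783832, 0.23051681]), 'ee_rot': array([ 1.46354559e-01,  9.89231930e-01, -7.27091277e-04, -5.62662589e-05]), 'ft_force': array([-0.71295155,  0.60244105,  0.99455841]), 'torque': array([0.00668378, 0.0258097 , 0.00082595]), 'grip_width': 0.9984550990868372}
scene -0.11829136299650811 55.55324362741764 [1.00779132 0.30004289 0.70469998]
side 0.026138466258272253 49.57602104694744 [ 0.21557103 -0.69960058  0.85007364]
```

View pics/1.png

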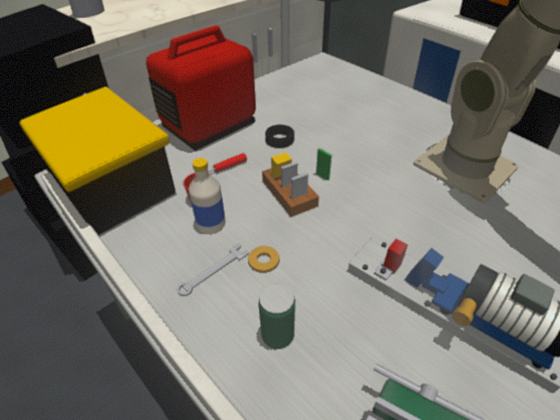

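View pics/2.png

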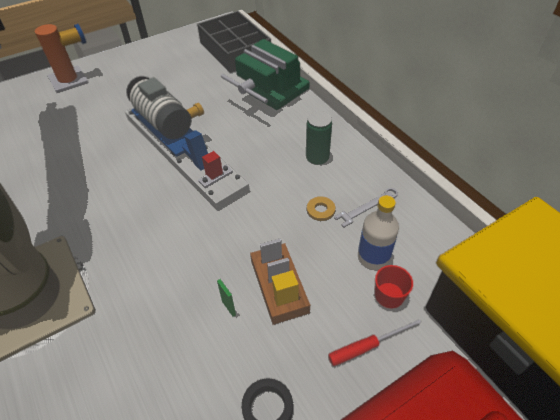

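The scene view shows the grey packers at (290,172) and (299,184), the yellow wedge at (282,163), the red block at (396,254) and the blue foot at (425,268). In the side view the packers are at (271,250) and (278,268), the wedge at (286,288), the block at (212,165) and the foot at (197,148).
Look-alikes: the green plate at (324,163) scene / (227,296) side is not a packer. The yellow spray cap and the toolbox lid are not the wedge. The red pot and red toolbox are not the block.

```bash
python3 - <<'E'
from h import *
def rect(P): 
    (c,s,a)=cv2.minAreaRect((P[:,:2]*1000).astype(np.float32)); return np.round(c,1),np.round(s,1),round(a,1),len(P)
for n,b in(('side',(240,230,320,330)),('scene',(255,145,325,220))):
    X,im=cloud(n); u0,v0,u1,v1=b
    P=X[v0:v1,u0:u1].reshape(-1,3); C=im[v0:v1,u0:u1].reshape(-1,3).astype(int)
    hsv=cv2.cvtColor(im,cv2.COLOR_BGR2HSV)[v0:v1,u0:u1].reshape(-1,3).astype(int)
    z=P[:,2]; 
    print(n,'rack top',rect(P[(z>.025)&(z<.042)&(hsv[:,0]<18)&(hsv[:,1]>90)]))
    y=(hsv[:,0]>18)&(hsv[:,0]<35)&(hsv[:,1]>120)
    print(' wedge top',rect(P[y&(z>.080)]), np.nanmax(z[y]))
    g=(hsv[:,1]<60)&(z>.05)
    print(' grey', rect(P[g]), np.nanmax(z[g]))
    Q=P[g&(z>.088)]; print(' grey top rows',rect(Q))
    r=cv2.kmeans(P[g][:,:2].astype(np.float32),2,None,(3,50,1e-6),5,cv2.KMEANS_PP_CENTERS); print(r[2])
    for k in(0,1): print(rect(P[g][r[1][:,0]==k]))
for n,b in(('side',(120,70,260,220)),('scene',(335,225,560,400))):
    X,im=cloud(n); u0,v0,u1,v1=b
    P=X[v0:v1,u0:u1].reshape(-1,3); hsv=cv2.cvtColor(im,cv2.COLOR_BGR2HSV)[v0:v1,u0:u1].reshape(-1,3).astype(int);z=P[:,2]
    print(n,'bearer',rect(P[(z>.022)&(z<.036)&(hsv[:,1]<70)]))
    red=((hsv[:,0]<8)|(hsv[:,0]>172))&(hsv[:,1]>120)&(z>.03)
    print(' red',rect(P[red]),np.nanmax(z[red]),' top',rect(P[red&(z>.090)]))
    bl=(hsv[:,0]>100)&(hsv[:,0]<125)&(hsv[:,1]>100)
    print(' blue top',rect(P[bl&(z>.105)]))
E
```

```text
side rack top (array([ 462.5, -269.2]), array([160.9,  79.8]), 75.6, 1257)
 wedge top (array([ 452.7, -308. ]), array([36.7, 44.4]), 75.9, 411) 0.09364356290261408
 grey (array([ 469.2, -244.1]), array([62.1, 44.2]), 75.6, 615) 0.09869626405040857
 grey top rows (array([ 469.1, -243.9]), array([61.6, 43.7]), 76.6, 214)
[[ 0.4613114  -0.2706103 ]
 [ 0.47371405 -0.22236396]]
(array([ 462.8, -269.1]), array([10.7, 44.3]), 76.6, 293)
(array([ 475.5, -219.7]), array([11.7, 44.1]), 76.1, 322)
scene rack top (array([ 464.2, -267.9]), array([162.3,  78.7]), 75.8, 718)
 wedge top (array([ 453.2, -307.2]), array([37. , 44.9]), 73.5, 190) 0.09349051087771341
 grey (array([ 422.3, -245.4]), array([ 87.2, 140.6]), 79.8, 537) 0.09906044569718074
 grey top rows (array([ 467.4, -251.2]), array([80.9, 43.5]), 75.9, 152)
[[ 0.47785297 -0.21721967]
 [ 0.46088696 -0.266179  ]]
(array([ 476. , -217.9]), array([11.8, 44.1]), 70.3, 271)
(array([ 416.1, -270.1]), array([ 36.5, 136.9]), 79.8, 266)
side bearer (array([594.6, 241.4]), array([359.2, 462.8]), 7.5, 1808)
 red (array([486.6,  73.3]), array([32.6, 30.9]), 6.3, 118) 0.0998533944648022  top (array([486.6,  73.3]), array([32.6, 30.9]), 6.3, 117)
 blue top (array([477.2, 148.2]), array([32. , 32.8]), 3.9, 87)
scene bearer (array([469.7, 224.8]), array([101.9, 460.4]), 7.1, 3830)
 red (array([481.9, 231.3]), array([ 34.8, 339.5]), 2.3, 339) 0.09969013483381033  top (array([488.1,  74.9]), array([34.5, 27.1]), 8.2, 183)
 blue top (array([474. , 272.9]), array([ 32.5, 277.7]), 2.1, 182)
```

```bash
cat >> h.py <<'E'
from scipy.spatial.transform import Rotation as Ro
def plan(goals, start=None, step=36):
    """goals: (x,y,z mm, yaw of tool y in deg). prints calls of 5 rows (tool axes, mm; rad)"""
    o=monitor.get_obs(); M=Ro.from_quat(o['ee_rot']).as_matrix()
    p=o['position']*1000; yw=np.degrees(np.arctan2(M[1,1],M[0,1]))
    if start is not None: p,yw=np.array(start[:3],float),start[3]
    rows=[]
    for g in goals:
        q=np.array(g[:3],float); dy=(g[3]-yw+90)%180-90
        n=int(max(np.ceil(np.linalg.norm(q-p)/step),np.ceil(abs(dy)/6.5),1))
        rows+=[(p+(q-p)*k/n,yw+dy*k/n) for k in range(1,n+1)]; p,yw=q,yw+dy
        while len(rows)%5 and g is goals[-1]: rows.append(rows[-1])
    o=monitor.get_obs(); b=o['position']*1000; by=np.degrees(np.arctan2(M[1,1],M[0,1]))
    if start is not None: b,by=np.array(start[:3],float),start[3]
    for i in range(0,len(rows),5):
        a=np.radians(by); Y=np.array([np.cos(a),np.sin(a),0]); X=np.array([-np.sin(a),np.cos(a),0]); Z=np.array([0,0,-1])
        c=rows[i:i+5]
        print('offset',[[round(float((r[0]-b)@A),1) for A in(X,Y,Z)] for r in c],'roll',[round(float(np.radians(by-r[1])),3) for r in c])
        b,by=c[-1]
E
python3 - <<'E'
from h import *
p=eyes.camera_params('wrist');print(-np.array(p['R']).T@p['t'],p['R'],p['fovy'])
plan([(220,540,320,62),(470,75,320,7.1)])
E
```

```text
[0.11000861 0.62037581 0.37404854] [[ 0.28902087  0.95732221 -0.00105866]
 [ 0.91575423 -0.2761486   0.291781  ]
 [ 0.27903609 -0.08530027 -0.95648457]] 58.88891942655348
offset [[-13.5, -11.0, -22.4], [-27.1, -22.1, -44.7], [-40.6, -33.1, -67.1], [-54.2, -44.1, -89.4], [-79.1, -68.9, -89.4]] roll [0.049, 0.097, 0.146, 0.195, 0.259]
offset [[-30.5, -17.6, 0.0], [-60.9, -35.3, 0.0], [-91.4, -52.9, 0.0], [-121.8, -70.6, 0.0], [-152.3, -88.2, 0.0]] roll [0.064, 0.128, 0.192, 0.256, 0.319]
offset [[-34.5, -7.2, 0.0], [-68.9, -14.4, 0.0], [-103.4, -21.5, 0.0], [-137.8, -28.7, 0.0], [-172.3, -35.9, 0.0]] roll [0.064, 0.128, 0.192, 0.256, 0.319]
offset [[-35.0, 4.0, 0.0], [-69.9, 8.0, 0.0], [-104.9, 12.0, 0.0], [-139.9, 16.0, 0.0], [-139.9, 16.0, 0.0]] roll [0.064, 0.128, 0.192, 0.256, 0.256]
```

Emit:
send_rows:
  offset:
    - [-13,-11,-22]
    - [-27,-22,-45]
    - [-41,-33,-67]
    - [-54,-44,-89]
    - [-79,-69,-89]
  roll: [0.05,0.1,0.15,0.2,0.26]

```text
clock: 0.52
position: [0.2354, 0.5115, 0.3239]
ee_rot: [0.273, 0.962, 0.003, -0.0]
ft_force: [0.1, 1.2, 0.3]
grip_width: 0.998
```

Emit:
send_rows:
  offset:
    - [-30,-18,0]
    - [-61,-35,0]
    - [-91,-53,0]
    - [-122,-71,0]
    - [-152,-88,0]
  roll: [0.064,0.128,0.192,0.256,0.32]

```text
clock: 0.93
position: [0.3201, 0.3526, 0.3201]
ee_rot: [0.425, 0.905, -0.0, -0.0]
ft_force: [1.7, 0.1, 0.5]
grip_width: 1.002
```

Emit:
send_rows:
  offset:
    - [-34,-7,0]
    - [-69,-14,0]
    - [-103,-22,0]
    - [-138,-29,0]
    - [-172,-36,0]
  roll: [0.064,0.128,0.192,0.256,0.32]

```text
clock: 1.35
position: [0.4028, 0.1976, 0.3202]
ee_rot: [0.563, 0.826, 0.0, -0.0]
ft_force: [0.9, 0.2, -0.0]
grip_width: 0.998
```

Emit:
send_rows:
  offset:
    - [-35,4,0]
    - [-70,8,0]
    - [-105,12,0]
    - [-140,16,0]
    - [-140,16,0]
  roll: [0.064,0.128,0.192,0.256,0.256]

```text
clock: 1.77
position: [0.4709, 0.0683, 0.3203]
ee_rot: [0.668, 0.744, -0.0, 0.001]
ft_force: [-0.5, -0.6, 0.0]
grip_width: 1.0
```

```bash
python3 - <<'E'
from h import *
o=monitor.get_obs();print(o['clock'],o['position'],o['joint_pos']); M=Ro.from_quat(o['ee_rot']).as_matrix();print(np.degrees(np.arctan2(M[1,1],M[0,1])))
im,d=cap('wrist');cv2.imwrite('pics/3.png',im)
E
```

```text
1.7667 [0.47085488 0.06829416 0.32033365] [-0.75321432 -0.06641014  0.49139481  1.7144549   0.03305833  1.48523885
 -0.15757983]
6.186060540547276
```

View pics/3.png

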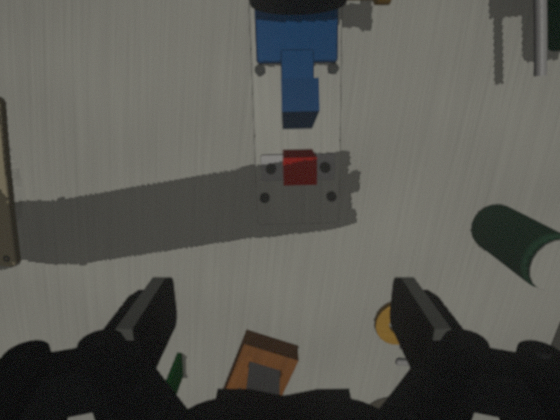

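The wrist view shows the red block at (300,168), the sloping blue face as the dark strip at (299,118), and the gap between them at rows 127–150.

```bash
python3 - <<'E'
from h import *
X,im=cloud('wrist'); P=X[60:230,240:360].reshape(-1,3)*1000; hsv=cv2.cvtColor(im,cv2.COLOR_BGR2HSV)[60:230,240:360].reshape(-1,3).astype(int)
z=P[:,2]
print('bearer z',np.nanmedian(z[(z>20)&(z<40)]))
r=cv2.minAreaRect(P[(z>22)&(z<38)][:,:2].astype(np.float32));print('bearer',r)
red=((hsv[:,0]<8)|(hsv[:,0]>172))&(hsv[:,1]>120)
for nm,m in(('red top',red&(z>90)),):print(nm,cv2.minAreaRect(P[m][:,:2].astype(np.float32)),np.nanmedian(z[m]))
bl=(hsv[:,0]>100)&(hsv[:,0]<125)&(hsv[:,1]>80)
print('blue top z',np.nanmax(z[bl]), 'cols')
a=np.radians(7.1); Xb=np.array([np.cos(a),np.sin(a)]);Yb=np.array([-np.sin(a),np.cos(a)])
o=np.array([486.5,88.])
L=np.c_[(P[:,:2]-o)@Xb,(P[:,:2]-o)@Yb,z-30]
m=red&(z>92);print('block x',np.percentile(L[m][:,0],[1,99]),'y',np.percentile(L[m][:,1],[1,99]))
m=bl&(z>113);print('foot top x',np.percentile(L[m][:,0],[1,99]),'y',np.percentile(L[m][:,1],[1,99]))
m=bl&(z>40)&(z<112)&(L[:,1]<60); s=L[m];s=s[np.abs(s[:,0])<15]
print(len(s)); 
for k in range(3):
    A=np.c_[s[:,2],s[:,0],np.ones(len(s))]; c=np.linalg.lstsq(A,s[:,1],rcond=None)[0]; e=s[:,1]-A@c; s=s[np.abs(e)<3*np.std(e)+.2]
print('foot face y = %.3f z + %.3f x + %.2f'%tuple(c),np.std(e),len(s), 'fixed slope:',np.median(s[:,1]-.25*s[:,2]))
for lo in range(5,90,15):
    t=s[(s[:,2]>lo)&(s[:,2]<lo+15)]
    if len(t): print(lo,t.mean(0),len(t))
# both static cams
for n,b in(('side',(170,110,240,190)),('scene',(370,225,450,300))):
    X,im=cloud(n);u0,v0,u1,v1=b;P=X[v0:v1,u0:u1].reshape(-1,3)*1000;h=cv2.cvtColor(im,cv2.COLOR_BGR2HSV)[v0:v1,u0:u1].reshape(-1,3).astype(int)
    L=np.c_[(P[:,:2]-o)@Xb,(P[:,:2]-o)@Yb,P[:,2]-30]
    red=((h[:,0]<8)|(h[:,0]>172))&(h[:,1]>120)&(L[:,2]>60); bl=(h[:,0]>100)&(h[:,0]<125)&(h[:,1]>80)&(L[:,2]>84)
    for nm,m in(('red',red),('bluetop',bl)): print(n,nm,np.percentile(L[m][:,0],[2,98]),np.percentile(L[m][:,1],[2,98]),m.sum(),np.median(L[m][:,2]))
E
```

```text
bearer z 30.886264683339977
bearer ((484.81103515625, 93.11090850830078), (100.71105194091797, 190.68128967285156), 7.2009172439575195)
red top ((487.2535400390625, 76.59039306640625), (32.9874382019043, 27.667713165283203), 7.278421878814697) 95.72752147953439
blue top z 121.88186278793602 cols
block x [-16.36209509  14.85297574] y [-24.93744163   2.15055801]
foot top x [-16.97675857  14.46298673] y [46.30658855 75.28352356]
77
foot face y = 0.253 z + 0.013 x + 24.30 0.15292464006515238 77 fixed slope: 24.460287057748896
5 [-2.45614827 29.37679386 19.7175776 ] 1
20 [ 1.67428186 30.96777514 26.34726083] 15
35 [ 2.58406368 34.97011248 42.17666885] 13
50 [ 3.86665292 38.76434485 57.15961339] 18
65 [-0.70671859 42.86493926 73.44585455] 27
80 [-2.86462195 44.4706859  80.69006096] 3
side red [-17.69162205  14.18509521] [-27.84846379  -1.15954947] 117 64.87177906273615
side bluetop [-17.58687189  13.54552048] [42.5499044  67.28570594] 75 86.90248060642807
scene red [-15.87053011  15.8501576 ] [-25.55894676   0.23951731] 183 66.60086809538484
scene bluetop [-16.37473486  15.05230114] [47.11829341 73.4719022 ] 189 87.01733151681125
```

Gap at the floor is about 22 mm, so two packers (2 × 8.25 mm) fit. Next I fetch packer b, at scene (299,184).

```bash
python3 - <<'E'
from h import *
plan([(475.7,-219,180,-14.4),(475.7,-219,60,-14.4)])
E
```

```text
offset [[-32.2, -3.0, 15.6], [-64.3, -6.0, 31.1], [-96.5, -9.0, 46.7], [-128.6, -12.0, 62.3], [-160.8, -15.0, 77.9]] roll [0.041, 0.081, 0.122, 0.162, 0.203]
offset [[-32.1, 3.5, 15.6], [-64.2, 7.1, 31.1], [-96.3, 10.6, 46.7], [-128.4, 14.1, 62.3], [-128.4, 14.1, 92.3]] roll [0.041, 0.081, 0.122, 0.162, 0.162]
offset [[0.0, 0.0, 30.0], [0.0, 0.0, 60.0], [0.0, 0.0, 90.0], [0.0, 0.0, 90.0], [0.0, 0.0, 90.0]] roll [0.0, 0.0, 0.0, 0.0, 0.0]
```

Emit:
send_rows:
  offset:
    - [-32,-3,16]
    - [-64,-6,31]
    - [-96,-9,47]
    - [-129,-12,62]
    - [-161,-15,78]
  roll: [0.04,0.081,0.122,0.162,0.203]

```text
clock: 2.23
position: [0.473, -0.0871, 0.2416]
ee_rot: [0.736, 0.677, 0.0, -0.0]
ft_force: [0.1, -0.1, 0.0]
grip_width: 1.003
```

Emit:
send_rows:
  offset:
    - [-32,3.5,16]
    - [-64,7,31]
    - [-96,10.5,47]
    - [-128,14,62]
    - [-128,14,62]
  roll: [0.04,0.081,0.122,0.162,0.162]

```text
clock: 2.65
position: [0.4744, -0.2199, 0.1776]
ee_rot: [0.79, 0.613, -0.002, -0.0]
ft_force: [-0.8, -0.5, -0.5]
grip_width: 1.003
```

```bash
python3 - <<'E'
from h import *
im,d=cap('wrist');cv2.imwrite('pics/4.png',im)
plan([(475.7,-219,60,-14.4)])
o=monitor.get_obs();print(o['clock'],o['position'])
E
```

```text
offset [[-0.4, 0.2, 29.6], [-0.8, 0.4, 59.3], [-1.2, 0.7, 88.9], [-1.6, 0.9, 118.6], [-1.6, 0.9, 118.6]] roll [0.001, 0.001, 0.002, 0.003, 0.003]
2.7 [ 0.47521625 -0.21726552  0.17855514]
```

View pics/4.png

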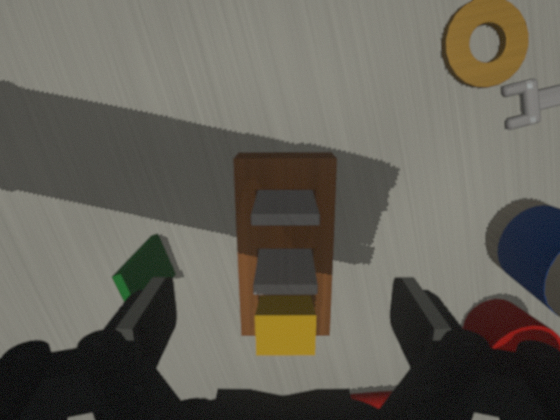

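Wrist view: packer b is at (285,207), packer a at (285,270), the wedge at (285,330), all centred between the fingers. The green look-alike is off to the left at (145,265), and the pot is at (510,340).

```bash
python3 - <<'E'
from h import *
X,im=cloud('wrist')
a=np.radians(-14.4);xr=np.array([np.cos(a),np.sin(a)]);yr=np.array([-np.sin(a),np.cos(a)])
def rep(nm,b,zl):
    P=X[b[1]:b[3],b[0]:b[2]].reshape(-1,3)*1000;P=P[P[:,2]>zl]
    q=np.c_[(P[:,:2]-[475.5,-219])@xr,(P[:,:2]-[475.5,-219])@yr]
    print(nm,np.percentile(P[:,2],98),np.percentile(q[:,0],[1,99]),np.percentile(q[:,1],[1,99]),len(P))
rep('b',(240,180,330,230),89);rep('a',(240,240,330,292),89);rep('wedge',(240,290,330,360),83);rep('pot',(460,290,560,420),50);rep('green',(100,225,180,300),20)
X,im=cloud('side');rep('pot side',(370,262,415,310),40);rep('green side',(215,275,240,318),20)
E
```

```text
b 96.93989593598623 [-21.27558408  21.37244106] [-3.52359094  4.92416406] 1003
a 97.00474713098956 [-21.22268863  21.88283215] [-51.02611018 -44.99724976] 755
wedge 96.32050612508763 [-20.75235646  22.09872323] [-106.21800698  -49.77409987] 2842
pot 260.254096902214 [ 38.34150651 237.93621245] [-125.13687859   16.84744979] 8935
green 210.82859801186075 [-122.88665732  -42.86138119] [-72.66268989  11.23995152] 2431
pot side 62.43391532328073 [174.58231312 246.82917559] [-181.75220066 -109.24442044] 557
green side 87.10393562283853 [-123.80943572 -104.22451652] [-88.98317284 -48.05349384] 263
```

Emit:
send_rows:
  offset:
    - [0,0,30]
    - [-1,0,60]
    - [-1,0,90]
    - [-1,0,118]
    - [-1,0,118]
  roll: [0,0,0,0,0]

```text
clock: 3.12
position: [0.4741, -0.213, 0.0579]
ee_rot: [0.787, 0.617, -0.002, -0.003]
ft_force: [-1.3, 0.6, 0.6]
grip_width: 0.998
```

Emit:
send_rows:
  offset:
    - [0,0,0]
    - [0,0,0]
    - [0,0,0]
    - [0,0,0]
    - [0,0,0]
  roll: [0,0,0,0,0]
  jaw: 0
  newtons: 30

```text
clock: 3.53
position: [0.4778, -0.2162, 0.0641]
ee_rot: [0.788, 0.616, 0.001, 0.001]
ft_force: [-1.7, 1.1, 8.3]
grip_width: 0.505
```

Emit:
send_rows:
  offset:
    - [0,0,0]
    - [0,0,0]
    - [0,0,0]
    - [0,0,0]
    - [0,0,0]
  roll: [0,0,0,0,0]

```text
clock: 3.95
position: [0.4778, -0.2162, 0.0641]
ee_rot: [0.788, 0.616, 0.001, 0.001]
ft_force: [-1.4, 0.7, 7.4]
grip_width: 0.512
```

Emit:
send_rows:
  offset:
    - [0,0,-10]
    - [0,0,-25]
    - [0,0,-50]
    - [0,0,-80]
    - [0,0,-110]
  roll: [0,0,0,0,0]

```text
clock: 4.37
position: [0.4762, -0.2163, 0.1744]
ee_rot: [0.788, 0.616, 0.0, 0.0]
ft_force: [0.7, 0.7, -0.6]
grip_width: 0.5
```

```bash
python3 - <<'E'
from h import *
o=monitor.get_obs();print(o['clock'],o['position'],o['ft_force'],o['grip_width'])
a=np.radians(7.15);Xb=np.array([np.cos(a),np.sin(a)]);Yb=np.array([-np.sin(a),np.cos(a)])
t=np.array([485.8,88.8])+Yb*14
print(t); plan([(t[0],t[1],170,7.2)])
E
```

```text
4.3667 [ 0.47620012 -0.21631227  0.17443791] [ 0.73078434  0.66281863 -0.61318262] 0.5002628982372427
[484.05745636 102.69113176]
offset [[34.6, -7.7, 0.5], [69.2, -15.5, 1.0], [103.8, -23.2, 1.5], [138.4, -31.0, 2.0], [173.0, -38.7, 2.5]] roll [-0.041, -0.082, -0.123, -0.165, -0.206]
offset [[35.5, -0.5, 0.5], [70.9, -1.0, 1.0], [106.4, -1.5, 1.5], [141.8, -2.0, 2.0], [141.8, -2.0, 2.0]] roll [-0.041, -0.082, -0.123, -0.165, -0.165]
```

Emit:
send_rows:
  offset:
    - [34,-8,0]
    - [69,-15,1]
    - [104,-23,1]
    - [138,-31,2]
    - [173,-39,2]
  roll: [-0.041,-0.082,-0.123,-0.165,-0.206]

```text
clock: 4.78
position: [0.4805, -0.0374, 0.1716]
ee_rot: [0.72, 0.694, 0.001, 0.0]
ft_force: [0.7, -0.2, -0.8]
grip_width: 0.508
```

Emit:
send_rows:
  offset:
    - [35,0,0]
    - [71,-1,1]
    - [106,-1,1]
    - [142,-2,2]
    - [142,-2,2]
  roll: [-0.041,-0.082,-0.123,-0.165,-0.17]

```text
clock: 5.2
position: [0.4835, 0.1108, 0.1693]
ee_rot: [0.655, 0.756, 0.001, -0.0]
ft_force: [-0.2, 0.8, -0.8]
grip_width: 0.508
```

Emit:
send_rows:
  offset:
    - [0,0,0]
    - [0,0,0]
    - [0,0,0]
    - [0,0,0]
    - [0,0,0]
  roll: [0,0,0,0,0]

```text
clock: 5.62
position: [0.4841, 0.1022, 0.1685]
ee_rot: [0.66, 0.752, 0.0, 0.0]
ft_force: [-0.6, 0.3, -1.3]
grip_width: 0.508
```

```bash
python3 - <<'E'
from h import *
o=monitor.get_obs();print(o['clock'],o['position'],o['ft_force'],o['grip_width']);M=Ro.from_quat(o['ee_rot']).as_matrix();print(np.degrees(np.arctan2(M[1,1],M[0,1])))
im,d=cap('wrist');cv2.imwrite('pics/5.png',im)
E
```

```text
5.6167 [0.48408778 0.10217854 0.16851937] [-0.55952363  0.31661554 -1.29391065] 0.5081955495598155
7.446709298859435
```

View pics/5.png

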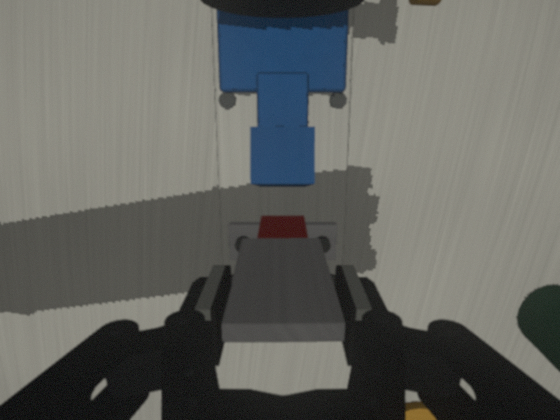

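The packer is held upright, with its bottom edge at row 238. The foot is at (282,155) and the block face at (282,227).

```bash
cat > g.py <<'E'
from h import *
a=np.radians(7.2);Xb=np.array([np.cos(a),np.sin(a)]);Yb=np.array([-np.sin(a),np.cos(a)]);O=np.array([485.7,89.2])
def loc(n='wrist'):
    X,im=cloud(n);P=X*1000;L=np.dstack([(P[...,:2]-O)@Xb,(P[...,:2]-O)@Yb,P[...,2]-30])
    return L,cv2.cvtColor(im,cv2.COLOR_BGR2HSV).astype(int)
def pc(s,q=(2,50,98)): return np.round(np.nanpercentile(s,q,axis=0),1).tolist()
def tcp():
    o=monitor.get_obs();p=o['position']*1000;M=Ro.from_quat(o['ee_rot']).as_matrix()
    print('t %.2f tcp loc x %.1f y %.1f z %.1f yaw %.2f F(b) %s grip %.3f'%(o['clock'],(p[:2]-O)@Xb,(p[:2]-O)@Yb,p[2]-30,np.degrees(np.arctan2(M[1,1],M[0,1])),np.round([o['ft_force'][:2]@Xb,o['ft_force'][:2]@Yb,o['ft_force'][2]],1),o['grip_width']))
E
python3 - <<'E'
from g import *
tcp();L,h=loc()
p=L[245:330,250:320].reshape(-1,3);print('packer',pc(p))
s=p;A=np.c_[s[:,2],s[:,0],np.ones(len(s))];c=np.linalg.lstsq(A,s[:,1],rcond=None)[0];print('plane y=',c)
print('bottom edge z',pc(L[238:243,250:320].reshape(-1,3)),'x ends',pc(L[240:330,225:345].reshape(-1,3),(2,98)))
r=(((h[...,0]<8)|(h[...,0]>172))&(h[...,1]>100));r[:205]=0;r[245:]=0;print('red',r.sum(),pc(L[r]))
b=(h[...,0]>100)&(h[...,0]<125)&(h[...,1]>80);b[:126]=0;print('foot top',pc(L[b&(L[...,2]>84)]))
f=L[b&(L[...,2]<82)&(L[...,2]>5)];print('face',len(f),np.median(f[:,1]-.25*f[:,2]) if len(f) else '')
fl=(np.abs(L[...,2])<3);fl[190:]=0;fl[:100]=0;print('floor z',pc(L[fl][:,2]))
E
```

```text
t 5.67 tcp loc x 0.0 y 13.3 z 138.5 yaw 7.47 F(b) [-0.2  0.5 -0.7] grip 0.508
packer [[-13.7, 12.1, 99.1], [1.3, 13.8, 143.7], [16.5, 14.5, 170.6]]
 ** On entry to DLASCL parameter number  4 had an illegal value
 ** On entry to DLASCL parameter number  4 had an illegal valueTraceback (most recent call last):
  File "<stdin>", line 4, in <module>
    x, resids, rank, s = _umath_linalg.lstsq(a, b, rcond,
                         ~~~~~~~~~~~~~~~~~~~^^^^^^^^^^^^^
                                             signature=signature)
                                             ^^^^^^^^^^^^^^^^^^^^
    raise LinAlgError("SVD did not converge in Linear Least Squares")
numpy.linalg.LinAlgError: SVD did not converge in Linear Least Squares
```

```bash
python3 - <<'E'
from g import *
tcp();L,h=loc()
s=L[245:330,250:320].reshape(-1,3);s=s[np.isfinite(s).all(1)];A=np.c_[s[:,2],s[:,0],np.ones(len(s))];c=np.linalg.lstsq(A,s[:,1],rcond=None)[0];print('plane y=',c, 'at z 85', c@[85,0,1])
print('bottom edge z',pc(L[238:243,250:320].reshape(-1,3)),'x ends',pc(L[240:330,225:345].reshape(-1,3),(2,98)))
r=(((h[...,0]<8)|(h[...,0]>172))&(h[...,1]>100));r[:205]=0;r[245:]=0;print('red',r.sum(),pc(L[r]))
b=(h[...,0]>100)&(h[...,0]<125)&(h[...,1]>80);b[:126]=0;print('foot top',pc(L[b&(L[...,2]>84)]))
f=L[b&(L[...,2]<82)&(L[...,2]>5)];print('face',len(f),np.median(f[:,1]-.25*f[:,2]) if len(f) else '')
fl=(np.abs(L[...,2])<3);fl[190:]=0;fl[:100]=0;print('floor z',pc(L[fl][:,2]))
E
```

```text
t 5.67 tcp loc x 0.0 y 13.3 z 138.5 yaw 7.47 F(b) [-0.2  0.5 -0.7] grip 0.508
plane y= [-6.20635770e-03  9.79820600e-04  1.46290021e+01] at z 85 14.101461710153218
bottom edge z [[-17.1, 13.4, 86.0], [1.5, 13.9, 90.2], [20.0, 14.4, 93.7]] x ends [[-39.9, -40.7, 0.5], [44.2, 22.6, 170.6]]
red 981 [[-15.6, 0.0, 3.9], [-0.0, 0.5, 29.6], [15.7, 1.0, 50.1]]
foot top [[-45.8, 25.6, 84.1], [-0.6, 57.7, 87.1], [16.0, 72.0, 213.5]]
face 166 23.556277817428867
floor z [-0.7, 0.8, 2.2]
```

Emit:
send_rows:
  offset:
    - [4,-1,0]
    - [8,-1,8]
    - [8,-1,28]
    - [8,-1,48]
    - [8,-1,62]
  roll: [0,0.004,0.004,0.004,0.004]

```text
clock: 6.08
position: [0.481, 0.1114, 0.1043]
ee_rot: [0.66, 0.751, -0.001, -0.0]
ft_force: [-1.1, 1.5, -1.3]
grip_width: 0.507
```

Emit:
send_rows:
  offset:
    - [0,0,6]
    - [0,0,12]
    - [0,0,16]
    - [0,0,20]
    - [0,0,21.5]
  roll: [0,0,0,0,0]

```text
clock: 6.5
position: [0.4821, 0.1112, 0.0847]
ee_rot: [0.66, 0.751, 0.0, 0.0]
ft_force: [-1.1, 0.1, -1.4]
grip_width: 0.509
```

Emit:
send_rows:
  offset:
    - [0,0,0]
    - [0,0,0]
    - [0,0,0]
    - [0,0,0]
    - [0,0,0]
  roll: [0,0,0,0,0]

```text
clock: 6.92
position: [0.4821, 0.1111, 0.085]
ee_rot: [0.66, 0.751, 0.0, 0.0]
ft_force: [-0.1, -0.4, 0.3]
grip_width: 0.508
```

```bash
python3 - <<'E'
from g import *
tcp()
E
```

```text
t 6.92 tcp loc x -0.9 y 22.2 z 55.0 yaw 7.33 F(b) [-0.2 -0.4  0.3] grip 0.508
```

Emit:
send_rows:
  offset:
    - [0,0,0.6]
    - [0,0,1.2]
    - [0,0,1.6]
    - [0,0,1.6]
    - [0,0,1.6]
  roll: [0,0,0,0,0]

```text
clock: 7.33
position: [0.4821, 0.1112, 0.0841]
ee_rot: [0.66, 0.751, 0.0, -0.0]
ft_force: [-4.3, -0.7, 11.3]
grip_width: 0.51
```

Emit:
send_rows:
  offset:
    - [0,0,0]
    - [0,0,0]
    - [0,0,0]
    - [0,0,0]
    - [0,0,0]
  roll: [0,0,0,0,0]
  jaw: 0.75

```text
clock: 7.75
position: [0.4819, 0.111, 0.0831]
ee_rot: [0.66, 0.751, -0.0, -0.0]
ft_force: [0.4, 0.4, 1.3]
grip_width: 0.751
```

Emit:
send_rows:
  offset:
    - [0,0,-10]
    - [0,0,-20]
    - [0,0,-35]
    - [0,0,-50]
    - [0,0,-60]
  roll: [0,0,0,0,0]

```text
clock: 8.17
position: [0.4827, 0.1111, 0.1456]
ee_rot: [0.661, 0.751, 0.001, 0.0]
ft_force: [0.5, 0.6, 0.0]
grip_width: 0.75
```

Emit:
send_rows:
  offset:
    - [-15,0,0]
    - [-30,0,0]
    - [-34,0,0]
    - [-34,0,0]
    - [-34,0,0]
  roll: [0,0,0,0,0]
  jaw: 0

```text
clock: 8.58
position: [0.4862, 0.0778, 0.1434]
ee_rot: [0.661, 0.751, 0.0, -0.0]
ft_force: [-0.4, -0.3, -0.5]
grip_width: 0.041
```

```bash
python3 - <<'E'
from g import *
tcp();cap('wrist');L,h=loc()
r=(((h[...,0]<8)|(h[...,0]>172))&(h[...,1]>100))
t=(np.abs(L[...,0])<22)&(L[...,2]>70)&(L[...,2]<92)&(L[...,1]>2)&(L[...,1]<40)&(h[...,1]<80)
print('packer pts',t.sum(),pc(L[t]))
cv2.imwrite('pics/6.png',np.load('wrist.npz')['im'])
E
```

```text
t 8.58 tcp loc x -0.9 y -11.4 z 113.4 yaw 7.32 F(b) [-0.4 -0.2 -0.5] grip 0.041
packer pts 2006 [[-21.3, 15.4, 71.4], [-0.9, 20.8, 85.4], [19.2, 23.2, 87.0]]
```

View pics/6.png

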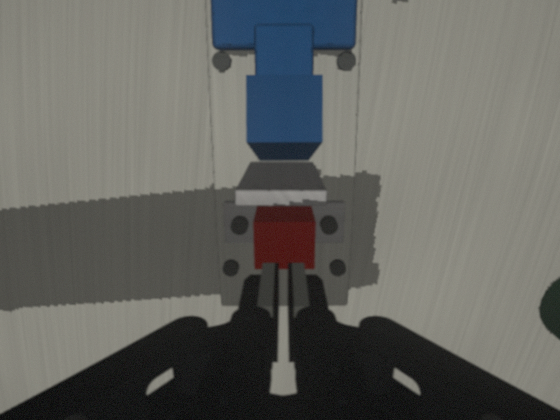

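The packer stands upright at rows 165–203, just short of the foot. Next I tip it onto the foot with shut fingers.

Emit:
send_rows:
  offset:
    - [0,0,10]
    - [0,0,25]
    - [0,0,36]
    - [0,0,40]
    - [0,0,40]
  roll: [0,0,0,0,0]

```text
clock: 9.05
position: [0.4853, 0.0773, 0.1018]
ee_rot: [0.66, 0.751, -0.001, -0.0]
ft_force: [-0.6, 0.3, 1.0]
grip_width: -0.001
```

Emit:
send_rows:
  offset:
    - [6,0,0]
    - [11,0,0]
    - [14,0,0]
    - [17,0,0]
    - [20,0,0]
  roll: [0,0,0,0,0]

```text
clock: 9.47
position: [0.4838, 0.0977, 0.1035]
ee_rot: [0.66, 0.751, 0.0, 0.0]
ft_force: [0.0, -0.3, -0.4]
grip_width: 0.001
```

Emit:
send_rows:
  offset:
    - [2,0,0]
    - [4,0,0]
    - [6,0,0]
    - [8,0,0]
    - [9,0,0]
  roll: [0,0,0,0,0]

```text
clock: 9.88
position: [0.4825, 0.1063, 0.1032]
ee_rot: [0.66, 0.751, 0.0, -0.0]
ft_force: [0.4, -0.3, -1.2]
grip_width: 0.003
```

Emit:
send_rows:
  offset:
    - [-6,0,0]
    - [-15,0,0]
    - [-25,0,0]
    - [-29,0,-20]
    - [-29,0,-40]
  roll: [0,0,0,0,0]

```text
clock: 10.3
position: [0.4857, 0.0743, 0.1429]
ee_rot: [0.662, 0.75, -0.001, -0.0]
ft_force: [1.3, 0.3, 0.1]
grip_width: -0.005
```

```bash
cat >> g.py <<'E'
def see():
    tcp();cap('wrist');L,h=loc()
    t=(np.abs(L[...,0])<22)&(L[...,2]>20)&(L[...,1]>-1)&(L[...,1]<60)&(h[...,1]<80)
    for lo in range(10,95,10):
        k=t&(L[...,2]>=lo)&(L[...,2]<lo+10)
        if k.sum()>20: print('grey z',lo,k.sum(),pc(L[k][:,:2]))
    r=(((h[...,0]<8)|(h[...,0]>172))&(h[...,1]>100))&(abs(L[...,0])<20)&(abs(L[...,2]-65)<4); print('block top y',pc(L[r][:,1]))
    b=(h[...,0]>100)&(h[...,0]<125)&(h[...,1]>80)&(abs(L[...,0])<20)&(abs(L[...,2]-88)<5)&(L[...,1]<90); print('foot top y',pc(L[b][:,1]))
E
python3 -c "
from g import *
see()"
```

```text
t 10.30 tcp loc x -1.9 y -14.8 z 112.9 yaw 7.15 F(b) [1.3 0.2 0.1] grip -0.005
grey z 20 113 [[-20.6, 0.6], [-0.9, 20.6], [18.7, 22.3]]
grey z 30 93 [[-21.2, 0.5], [-5.1, 24.0], [19.0, 24.9]]
grey z 40 133 [[-20.0, 0.5], [-0.3, 26.0], [18.4, 27.4]]
grey z 50 127 [[-21.2, 0.3], [-0.9, 28.8], [18.8, 30.1]]
grey z 60 168 [[-21.2, 30.2], [-0.7, 31.5], [18.6, 32.7]]
grey z 70 186 [[-21.3, 32.7], [-2.4, 34.0], [18.4, 35.2]]
grey z 80 1787 [[-21.1, 36.0], [-1.4, 40.4], [19.0, 51.2]]
block top y [-26.7, -12.3, 0.6]
foot top y [45.8, 59.5, 73.7]
```

Packer 1 now leans on the foot with a slope of 0.25, and 13.9 mm of floor remains, so a second packer fits. Next is packer a.

```bash
python3 - <<'E'
from g import *
plan([(484,60,180,5),(462.8,-267.8,180,-14.4),(462.8,-267.8,64,-14.4)])
E
```

```text
offset [[-7.3, -2.9, -16.4], [-14.7, -5.9, -32.8], [-46.9, -12.1, -32.8], [-79.2, -18.2, -32.8], [-111.5, -24.4, -32.8]] roll [0.019, 0.038, 0.071, 0.105, 0.139]
offset [[-32.8, -1.7, 0.0], [-65.6, -3.3, 0.0], [-98.4, -5.0, 0.0], [-131.2, -6.6, 0.0], [-164.0, -8.3, 0.0]] roll [0.034, 0.068, 0.102, 0.135, 0.169]
offset [[-32.6, 3.9, 0.0], [-65.2, 7.8, 0.0], [-65.2, 7.8, 29.0], [-65.2, 7.8, 58.0], [-65.2, 7.8, 87.0]] roll [0.034, 0.068, 0.068, 0.068, 0.068]
offset [[0.0, 0.0, 29.0], [0.0, 0.0, 29.0], [0.0, 0.0, 29.0], [0.0, 0.0, 29.0], [0.0, 0.0, 29.0]] roll [0.0, 0.0, 0.0, 0.0, 0.0]
```

Emit:
send_rows:
  offset:
    - [-7,-3,-16]
    - [-15,-6,-33]
    - [-47,-12,-33]
    - [-79,-18,-33]
    - [-111,-24,-33]
  roll: [0.019,0.038,0.071,0.105,0.139]
  jaw: 1

```text
clock: 10.77
position: [0.4764, -0.0381, 0.1765]
ee_rot: [0.712, 0.703, 0.0, 0.0]
ft_force: [1.4, -0.8, 0.0]
grip_width: 0.706
```

Emit:
send_rows:
  offset:
    - [-33,-2,0]
    - [-66,-3,0]
    - [-98,-5,0]
    - [-131,-7,0]
    - [-164,-8,0]
  roll: [0.034,0.068,0.102,0.135,0.169]

```text
clock: 11.18
position: [0.4658, -0.2025, 0.1764]
ee_rot: [0.769, 0.64, 0.0, 0.0]
ft_force: [-0.2, 0.8, -0.0]
grip_width: 0.998
```

Emit:
send_rows:
  offset:
    - [-33,4,0]
    - [-65,8,0]
    - [-65,8,0]
    - [-65,8,0]
    - [-65,8,0]
  roll: [0.034,0.068,0.068,0.068,0.068]

```text
clock: 11.6
position: [0.4626, -0.2655, 0.176]
ee_rot: [0.789, 0.614, -0.0, -0.0]
ft_force: [0.4, 0.9, -0.1]
grip_width: 1.0
```

```bash
python3 - <<'E'
from g import *
tcp();plan([(462.8,-267.8,64,-14.4)])
E
```

```text
t 11.60 tcp loc x -67.4 y -349.0 z 146.0 yaw -14.25 F(b) [ 0.5  0.9 -0.1] grip 1.000
offset [[-0.5, 0.2, 28.0], [-1.1, 0.4, 56.0], [-1.6, 0.6, 84.0], [-2.2, 0.8, 112.0], [-2.2, 0.8, 112.0]] roll [0.001, 0.001, 0.002, 0.003, 0.003]
```

Emit:
send_rows:
  offset:
    - [0,0,28]
    - [-1,0,56]
    - [-1.5,0.5,84]
    - [-1.5,0.5,112]
    - [-1.5,0.5,112]
  roll: [0,0,0,0,0]

```text
clock: 12.02
position: [0.4608, -0.2639, 0.0598]
ee_rot: [0.788, 0.615, -0.002, -0.003]
ft_force: [-1.4, 0.8, 0.2]
grip_width: 0.997
```

Emit:
send_rows:
  offset:
    - [0,0,0]
    - [0,0,0]
    - [0,0,0]
    - [0,0,0]
    - [0,0,0]
  roll: [0,0,0,0,0]
  jaw: 0
  newtons: 30

```text
clock: 12.43
position: [0.4643, -0.267, 0.066]
ee_rot: [0.789, 0.614, 0.001, 0.001]
ft_force: [-1.2, 1.4, 8.4]
grip_width: 0.508
```

Emit:
send_rows:
  offset:
    - [0,0,0]
    - [0,0,0]
    - [0,0,0]
    - [0,0,0]
    - [0,0,0]
  roll: [0,0,0,0,0]

```text
clock: 12.85
position: [0.4643, -0.267, 0.066]
ee_rot: [0.789, 0.614, 0.001, 0.001]
ft_force: [-2.2, 0.2, 7.5]
grip_width: 0.509
```

Emit:
send_rows:
  offset:
    - [0,0,-10]
    - [0,0,-25]
    - [0,0,-50]
    - [0,0,-80]
    - [0,0,-115]
  roll: [0,0,0,0,0]

```text
clock: 13.27
position: [0.4623, -0.2667, 0.1807]
ee_rot: [0.789, 0.614, -0.0, -0.0]
ft_force: [2.0, 1.0, -1.3]
grip_width: 0.51
```

```bash
python3 - <<'E'
from g import *
tcp()
t=O+Yb*6; print(t); plan([(t[0]+.8,t[1],179,7.2)])
E
```

```text
t 13.27 tcp loc x -67.8 y -350.1 z 150.7 yaw -14.24 F(b) [ 2.1  0.7 -1.3] grip 0.510
[484.9480006   95.15268821]
offset [[32.4, -6.0, 0.2], [64.8, -12.1, 0.3], [97.2, -18.1, 0.5], [129.6, -24.1, 0.6], [162.0, -30.1, 0.8]] roll [-0.034, -0.068, -0.102, -0.136, -0.17]
offset [[33.0, -0.5, 0.2], [65.9, -0.9, 0.3], [98.9, -1.4, 0.5], [131.8, -1.8, 0.6], [164.8, -2.3, 0.8]] roll [-0.034, -0.068, -0.102, -0.136, -0.17]
offset [[32.6, 5.1, 0.2], [32.6, 5.1, 0.2], [32.6, 5.1, 0.2], [32.6, 5.1, 0.2], [32.6, 5.1, 0.2]] roll [-0.034, -0.034, -0.034, -0.034, -0.034]
```

Emit:
send_rows:
  offset:
    - [32,-6,0]
    - [65,-12,0]
    - [97,-18,0]
    - [130,-24,0]
    - [162,-30,0]
  roll: [-0.034,-0.068,-0.102,-0.136,-0.17]

```text
clock: 13.68
position: [0.4739, -0.1009, 0.1805]
ee_rot: [0.734, 0.679, 0.001, 0.0]
ft_force: [0.4, 0.1, -1.1]
grip_width: 0.512
```

Emit:
send_rows:
  offset:
    - [33,0,0]
    - [66,-1,0]
    - [99,-1,0]
    - [132,-2,0]
    - [165,-2,0]
  roll: [-0.034,-0.068,-0.102,-0.136,-0.17]

```text
clock: 14.1
position: [0.4847, 0.0637, 0.1806]
ee_rot: [0.673, 0.739, 0.001, 0.0]
ft_force: [0.3, 0.3, -0.8]
grip_width: 0.507
```

Emit:
send_rows:
  offset:
    - [20,4,0]
    - [30,5,0]
    - [32,5,0]
    - [32,5,0]
    - [32,5,0]
  roll: [-0.034,-0.034,-0.034,-0.034,-0.034]

```text
clock: 14.52
position: [0.4869, 0.0927, 0.1794]
ee_rot: [0.662, 0.749, -0.0, 0.0]
ft_force: [-0.1, 0.2, -0.2]
grip_width: 0.507
```

```bash
python3 - <<'E'
from g import *
tcp();cap('wrist');L,h=loc()
t=(abs(L[...,0])<15)&(L[...,2]>70)&(L[...,1]>-6)&(L[...,1]<20)&(h[...,1]<90)
for lo in range(80,160,15):
    k=t&(L[...,2]>=lo)&(L[...,2]<lo+15)
    if k.sum(): print(lo,k.sum(),pc(L[k]))
t=(abs(L[...,0])<15)&(L[...,2]>83)&(L[...,2]<88)&(L[...,1]>30);print('p1 top',pc(L[t]))
cv2.imwrite('pics/7.png',np.load('wrist.npz')['im'])
E
```

```text
t 14.52 tcp loc x 1.6 y 3.3 z 149.4 yaw 7.05 F(b) [-0.1  0.2 -0.2] grip 0.507
95 501 [[-14.4, 6.3, 96.5], [0.0, 6.8, 103.5], [14.4, 7.2, 109.8]]
110 655 [[-14.5, 6.2, 110.3], [-0.2, 6.8, 117.9], [14.3, 7.2, 124.6]]
125 840 [[-14.3, 6.2, 125.3], [-0.1, 6.7, 132.9], [14.4, 7.3, 139.6]]
140 1098 [[-14.3, 6.1, 140.4], [0.1, 6.7, 147.9], [14.4, 7.3, 154.7]]
155 1433 [[-14.4, 6.0, 155.4], [-0.0, 6.7, 163.1], [14.3, 7.3, 169.7]]
p1 top [[-14.2, 37.1, 83.1], [0.1, 60.5, 85.1], [14.4, 74.2, 87.9]]
```

View pics/7.png

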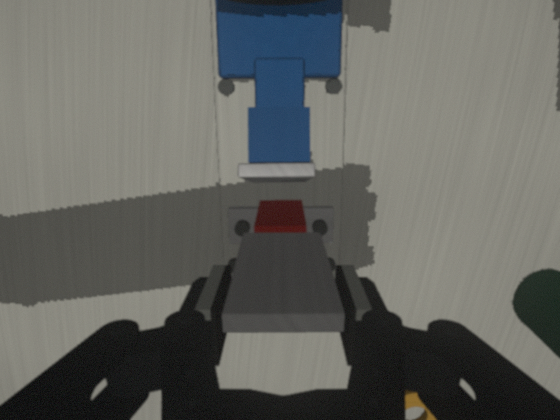

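Packer 1 leans on the foot at (277,170), and packer 2 is held with its lower edge at row 234, above the gap. It needs +5 mm along y, then down.

Emit:
send_rows:
  offset:
    - [3,-1,0]
    - [5.3,-1.5,5]
    - [5.3,-1.5,25]
    - [5.3,-1.5,45]
    - [5.3,-1.5,62]
  roll: [0,0,0,0,0]

```text
clock: 14.98
position: [0.4842, 0.0995, 0.1159]
ee_rot: [0.661, 0.75, 0.0, -0.0]
ft_force: [-0.0, 0.5, -1.7]
grip_width: 0.505
```

Emit:
send_rows:
  offset:
    - [0,0,10]
    - [0,0,18]
    - [0,0,25]
    - [0,0,29]
    - [0,0,30]
  roll: [0,0,0,0,0]

```text
clock: 15.4
position: [0.4846, 0.0997, 0.0869]
ee_rot: [0.661, 0.75, -0.0, -0.0]
ft_force: [-0.5, -0.7, -0.6]
grip_width: 0.506
```

Emit:
send_rows:
  offset:
    - [0,0,0.7]
    - [0,0,1.4]
    - [0,0,2]
    - [0,0,2]
    - [0,0,2]
  roll: [0,0,0,0,0]

```text
clock: 15.82
position: [0.485, 0.0999, 0.086]
ee_rot: [0.661, 0.75, 0.001, 0.0]
ft_force: [-2.9, -0.8, 5.5]
grip_width: 0.507
```

```bash
python3 -c "
from g import *
tcp()"
```

```text
t 15.82 tcp loc x 0.7 y 10.7 z 56.0 yaw 7.22 F(b) [-2.9 -0.4  5.5] grip 0.507
```

Emit:
send_rows:
  offset:
    - [0,0,0]
    - [0,0,0]
    - [0,0,0]
    - [0,0,0]
    - [0,0,0]
  roll: [0,0,0,0,0]
  jaw: 0.75

```text
clock: 16.23
position: [0.4846, 0.0997, 0.0852]
ee_rot: [0.661, 0.75, 0.0, -0.0]
ft_force: [-0.4, 0.2, -0.9]
grip_width: 0.748
```

Emit:
send_rows:
  offset:
    - [0,0,-10]
    - [0,0,-20]
    - [0,0,-35]
    - [0,0,-50]
    - [0,0,-60]
  roll: [0,0,0,0,0]

```text
clock: 16.65
position: [0.4854, 0.0998, 0.1476]
ee_rot: [0.661, 0.75, 0.001, 0.0]
ft_force: [-0.5, 0.7, -0.2]
grip_width: 0.751
```

Emit:
send_rows:
  offset:
    - [-15,0,0]
    - [-28,0,0]
    - [-32,0,0]
    - [-32,0,0]
    - [-32,0,0]
  roll: [0,0,0,0,0]
  jaw: 0

```text
clock: 17.07
position: [0.4886, 0.0684, 0.1454]
ee_rot: [0.661, 0.75, 0.0, -0.0]
ft_force: [-0.1, 1.1, 0.7]
grip_width: 0.032
```

Emit:
send_rows:
  offset:
    - [0,0,10]
    - [0,0,25]
    - [0,0,38]
    - [0,0,43]
    - [0,0,43]
  roll: [0,0,0,0,0]

```text
clock: 17.48
position: [0.4875, 0.0683, 0.1006]
ee_rot: [0.661, 0.75, -0.001, -0.001]
ft_force: [0.0, -0.6, -0.1]
grip_width: 0.004
```

```bash
python3 -c "
from g import *
see()"
```

```text
t 17.48 tcp loc x -0.8 y -21.0 z 70.6 yaw 7.26 F(b) [-0.1 -0.6 -0.1] grip 0.004
grey z 20 472 [[-20.6, 14.0], [0.1, 14.4], [20.3, 22.3]]
grey z 30 535 [[-20.8, 14.0], [0.1, 14.3], [20.4, 24.9]]
grey z 40 625 [[-20.8, 14.0], [-0.8, 14.3], [20.5, 26.8]]
grey z 50 757 [[-20.8, 14.0], [0.1, 14.3], [20.4, 30.0]]
grey z 60 944 [[-20.6, 13.7], [-0.3, 14.3], [20.7, 32.3]]
grey z 70 1107 [[-20.6, 13.9], [-0.3, 14.3], [20.5, 35.0]]
grey z 80 5938 [[-20.8, 7.1], [-0.3, 35.9], [20.0, 44.4]]
block top y [-21.3, -9.1, -1.5]
foot top y [45.7, 59.2, 73.7]
```

Emit:
send_rows:
  offset:
    - [6,0,0]
    - [12,0,0]
    - [16,0,0]
    - [19,0,0]
    - [22,0,0]
  roll: [0,0,0,0,0]

```text
clock: 17.95
position: [0.4859, 0.0905, 0.1025]
ee_rot: [0.661, 0.75, 0.0, 0.0]
ft_force: [-0.6, -0.0, -0.1]
grip_width: 0.0
```

Emit:
send_rows:
  offset:
    - [2,0,0]
    - [4,0,0]
    - [6,0,0]
    - [8,0,0]
    - [9,0,0]
  roll: [0,0,0,0,0]

```text
clock: 18.37
position: [0.4847, 0.099, 0.1022]
ee_rot: [0.661, 0.75, 0.0, -0.0]
ft_force: [-0.1, 0.5, -0.5]
grip_width: 0.004
```

Emit:
send_rows:
  offset:
    - [-6,0,0]
    - [-15,0,0]
    - [-25,0,0]
    - [-29,0,-20]
    - [-29,0,-40]
  roll: [0,0,0,0,0]

```text
clock: 18.78
position: [0.4878, 0.067, 0.1419]
ee_rot: [0.662, 0.749, -0.001, -0.0]
ft_force: [0.8, 0.5, 0.2]
grip_width: -0.001
```

Emit:
send_rows:
  offset:
    - [0,0,-10]
    - [0,0,-20]
    - [0,0,-30]
    - [0,0,-32]
    - [0,0,-32]
  roll: [0,0,0,0,0]
  jaw: 1

```text
clock: 19.2
position: [0.4886, 0.0701, 0.1745]
ee_rot: [0.661, 0.75, 0.0, 0.0]
ft_force: [0.0, 0.5, 0.3]
grip_width: 0.713
```

```bash
python3 - <<'E'
from g import *
see()
w=np.array([463.4,-268.5])+np.array([.2487,.9686])*-50; print(w)
plan([(450.8,-315.5,180,-14.4)])
E
```

```text
t 19.20 tcp loc x 0.4 y -19.3 z 144.5 yaw 7.23 F(b) [0.1 0.5 0.3] grip 0.713
grey z 20 64 [[-20.1, 3.5], [-0.1, 12.5], [21.0, 14.1]]
grey z 30 124 [[-20.4, 6.9], [-0.4, 15.2], [20.3, 16.3]]
grey z 40 79 [[-20.2, 0.7], [1.6, 17.8], [20.4, 19.3]]
grey z 50 132 [[-20.7, 0.5], [-1.8, 20.8], [20.2, 21.2]]
grey z 60 148 [[-20.8, 0.5], [-0.8, 22.7], [20.6, 24.1]]
grey z 70 153 [[-20.5, 24.9], [-0.2, 26.2], [20.9, 26.7]]
grey z 80 2534 [[-20.8, 27.7], [-0.1, 36.4], [20.1, 45.2]]
block top y [-26.5, -12.3, 0.6]
foot top y [45.8, 59.5, 74.1]
[ 450.965 -316.93 ]
offset [[-34.3, -7.8, -0.6], [-68.7, -15.6, -1.1], [-103.0, -23.4, -1.7], [-137.4, -31.2, -2.2], [-171.7, -39.0, -2.8]] roll [0.034, 0.069, 0.103, 0.137, 0.172]
offset [[-35.2, -1.8, -0.6], [-70.3, -3.6, -1.1], [-105.5, -5.4, -1.7], [-140.7, -7.2, -2.2], [-175.8, -9.0, -2.8]] roll [0.034, 0.069, 0.103, 0.137, 0.172]
offset [[-35.0, 4.2, -0.6], [-35.0, 4.2, -0.6], [-35.0, 4.2, -0.6], [-35.0, 4.2, -0.6], [-35.0, 4.2, -0.6]] roll [0.034, 0.034, 0.034, 0.034, 0.034]
```

Both packers lean on the foot in line (slope about 0.25–0.28), and about 6 mm of floor gap is left. The foot has not moved. Next is the wedge.

Emit:
send_rows:
  offset:
    - [-34,-8,0]
    - [-69,-16,0]
    - [-103,-23,0]
    - [-137,-31,0]
    - [-172,-39,0]
  roll: [0.034,0.069,0.103,0.137,0.172]

```text
clock: 19.67
position: [0.4704, -0.1068, 0.1734]
ee_rot: [0.723, 0.69, -0.0, -0.0]
ft_force: [-0.4, -0.4, 0.4]
grip_width: 1.0
```

Emit:
send_rows:
  offset:
    - [-35,-2,0]
    - [-70,-4,0]
    - [-105,-5,0]
    - [-141,-7,0]
    - [-176,-9,0]
  roll: [0.034,0.069,0.103,0.137,0.172]

```text
clock: 20.08
position: [0.4536, -0.2823, 0.1735]
ee_rot: [0.78, 0.626, -0.0, -0.0]
ft_force: [0.0, 0.8, -0.1]
grip_width: 1.002
```

Emit:
send_rows:
  offset:
    - [-31,4,0]
    - [-31,4,0]
    - [-31,4,0]
    - [-31,4,0]
    - [-31,4,0]
  roll: [0.034,0.034,0.034,0.034,0.034]

```text
clock: 20.5
position: [0.4517, -0.3107, 0.1736]
ee_rot: [0.79, 0.613, 0.0, -0.001]
ft_force: [0.1, 0.3, 0.6]
grip_width: 0.999
```

```bash
python3 - <<'E'
from g import *
tcp();plan([(452.2,-312.1,50,-14.4)])
E
```

```text
t 20.50 tcp loc x -83.8 y -392.5 z 143.6 yaw -14.32 F(b) [0.1 0.3 0.6] grip 0.999
offset [[-0.3, 0.2, 30.9], [-0.6, 0.4, 61.8], [-0.9, 0.6, 92.7], [-1.2, 0.8, 123.6], [-1.2, 0.8, 123.6]] roll [0.0, 0.001, 0.001, 0.001, 0.001]
```

Emit:
send_rows:
  offset:
    - [0,0,31]
    - [-1,0.5,62]
    - [-1,0.5,93]
    - [-1,0.5,123]
    - [-1,0.5,123]
  roll: [0,0,0,0,0]

```text
clock: 20.92
position: [0.4495, -0.3097, 0.0463]
ee_rot: [0.79, 0.614, -0.002, -0.004]
ft_force: [-1.2, 0.7, -0.8]
grip_width: 1.003
```

Emit:
send_rows:
  offset:
    - [0,0,0]
    - [0,0,0]
    - [0,0,0]
    - [0,0,0]
    - [0,0,0]
  roll: [0,0,0,0,0]
  jaw: 0
  newtons: 60

```text
clock: 21.33
position: [0.4529, -0.3136, 0.0531]
ee_rot: [0.79, 0.613, 0.001, 0.001]
ft_force: [-1.5, 1.1, 8.3]
grip_width: 0.512
```

Emit:
send_rows:
  offset:
    - [0,0,0]
    - [0,0,0]
    - [0,0,0]
    - [0,0,0]
    - [0,0,0]
  roll: [0,0,0,0,0]

```text
clock: 21.75
position: [0.4529, -0.3136, 0.0531]
ee_rot: [0.79, 0.613, 0.001, 0.001]
ft_force: [-2.0, 2.6, 8.3]
grip_width: 0.505
```

Emit:
send_rows:
  offset:
    - [0,0,-10]
    - [0,0,-30]
    - [0,0,-60]
    - [0,0,-95]
    - [0,0,-130]
  roll: [0,0,0,0,0]

```text
clock: 22.17
position: [0.451, -0.3133, 0.1834]
ee_rot: [0.791, 0.612, -0.0, -0.0]
ft_force: [0.8, -0.3, -0.2]
grip_width: 0.504
```

```bash
python3 - <<'E'
from g import *
tcp()
t=O+Yb*14; plan([(t[0]+.8,t[1],188,7.2)])
E
```

```text
t 22.17 tcp loc x -84.9 y -395.0 z 153.4 yaw -14.49 F(b) [ 0.7 -0.4 -0.2] grip 0.504
offset [[34.3, -6.0, -0.4], [68.6, -11.9, -0.8], [102.9, -17.9, -1.2], [137.2, -23.8, -1.5], [171.5, -29.8, -1.9]] roll [-0.032, -0.063, -0.095, -0.126, -0.158]
offset [[34.8, -0.5, -0.4], [69.6, -1.0, -0.8], [104.4, -1.5, -1.2], [139.2, -2.0, -1.5], [174.1, -2.5, -1.9]] roll [-0.032, -0.063, -0.095, -0.126, -0.158]
offset [[34.5, 5.0, -0.4], [68.9, 10.0, -0.8], [68.9, 10.0, -0.8], [68.9, 10.0, -0.8], [68.9, 10.0, -0.8]] roll [-0.032, -0.063, -0.063, -0.063, -0.063]
```

Emit:
send_rows:
  offset:
    - [34,-6,0]
    - [69,-12,0]
    - [103,-18,-1]
    - [137,-24,-1]
    - [171,-30,-2]
  roll: [-0.032,-0.063,-0.095,-0.126,-0.158]

```text
clock: 22.58
position: [0.465, -0.1388, 0.1842]
ee_rot: [0.739, 0.673, 0.001, 0.0]
ft_force: [1.1, 1.0, -1.1]
grip_width: 0.511
```

Emit:
send_rows:
  offset:
    - [35,0,0]
    - [70,-1,0]
    - [104,-1,-1]
    - [139,-2,-1]
    - [174,-2,-2]
  roll: [-0.032,-0.063,-0.095,-0.126,-0.158]

```text
clock: 23.0
position: [0.4794, 0.0346, 0.1863]
ee_rot: [0.684, 0.73, 0.001, 0.0]
ft_force: [0.9, -0.3, -0.5]
grip_width: 0.51
```

Emit:
send_rows:
  offset:
    - [34,5,0]
    - [65,10,0]
    - [73,10,0]
    - [73,10,0]
    - [73,10,0]
  roll: [-0.032,-0.063,-0.063,-0.063,-0.063]

```text
clock: 23.42
position: [0.485, 0.1062, 0.1858]
ee_rot: [0.661, 0.75, 0.0, 0.0]
ft_force: [0.1, -0.3, -0.4]
grip_width: 0.505
```

Emit:
send_rows:
  offset:
    - [0,0,0]
    - [0,0,0]
    - [0,0,0]
    - [0,0,0]
    - [0,0,0]
  roll: [0,0,0,0,0]

```text
clock: 23.83
position: [0.4849, 0.1063, 0.1853]
ee_rot: [0.661, 0.75, 0.0, -0.0]
ft_force: [0.3, -0.5, -1.4]
grip_width: 0.509
```

```bash
python3 - <<'E'
from g import *
tcp();cap('wrist');L,h=loc()
t=(h[...,0]>18)&(h[...,0]<35)&(h[...,1]>110)&(abs(L[...,0])<30)
s=L[t];s=s[np.isfinite(s).all(1)];print(len(s),pc(s))
f=s[(s[:,2]>118)&(s[:,2]<185)&(abs(s[:,0])<18)];A=np.c_[f[:,2],f[:,0],np.ones(len(f))];c=np.linalg.lstsq(A,f[:,1],rcond=None)[0];print('slope face',c,np.std(f[:,1]-A@c),len(f),'zmin',s[:,2].min())
for zb in (s[:,2].min(),tcp() or monitor.get_obs()['position'][2]*1000-30-43): print('zb',zb,'upright y',c@[zb,0,1]-14)
cv2.imwrite('pics/8.png',np.load('wrist.npz')['im'])
E
```

```text
t 23.83 tcp loc x 1.4 y 17.1 z 155.3 yaw 7.22 F(b) [ 0.3 -0.5 -1.4] grip 0.509
15031 [[-19.3, 8.0, 130.5], [2.0, 27.3, 192.5], [23.1, 40.2, 193.9]]
slope face [ 2.78653280e-01  2.86292225e-03 -1.28968588e+01] 0.09337592298344297 1967 zmin 15.204372603505433
t 23.88 tcp loc x 1.4 y 17.2 z 155.2 yaw 7.24 F(b) [ 0.8  0.5 -1. ] grip 0.505
zb 15.204372603505433 upright y -22.660110529130236
zb 112.23695078249764 upright y 4.378335602107416
```

View pics/8.png

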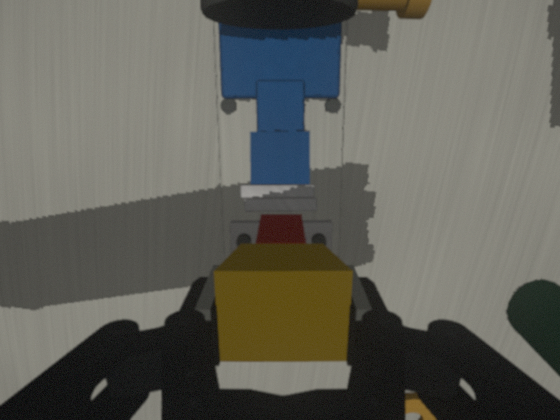

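The wedge is held thin end down at (283,260) in line with the gap, and both packers lean on the foot at rows 185–210. I shift it −3 mm and lower it until it is just above contact.

Emit:
send_rows:
  offset:
    - [-2.5,-1.5,0]
    - [-2.5,-1.5,15]
    - [-2.5,-1.5,32]
    - [-2.5,-1.5,42]
    - [-2.5,-1.5,44]
  roll: [0,0,0,0,0]

```text
clock: 24.3
position: [0.4826, 0.1037, 0.1395]
ee_rot: [0.661, 0.751, -0.001, -0.001]
ft_force: [-0.8, -0.0, -1.1]
grip_width: 0.506
```

Emit:
send_rows:
  offset:
    - [0,0,0]
    - [0,0,5]
    - [0,0,10]
    - [0,0,15]
    - [0,0,20]
  roll: [0,0,0,0,0]

```text
clock: 24.72
position: [0.4838, 0.1042, 0.1209]
ee_rot: [0.661, 0.751, 0.0, 0.0]
ft_force: [-0.1, -0.1, -2.0]
grip_width: 0.511
```

Emit:
send_rows:
  offset:
    - [0,0,1]
    - [0,0,2]
    - [0,0,2]
    - [0,0,2]
    - [0,0,2]
  roll: [0,0,0,0,0]

```text
clock: 25.13
position: [0.4838, 0.1042, 0.1194]
ee_rot: [0.661, 0.751, 0.0, 0.0]
ft_force: [-0.5, 0.5, -2.0]
grip_width: 0.507
```

```bash
cat >> g.py <<'E'
def see2():
    tcp();cap('wrist');L,h=loc()
    b=(h[...,0]>100)&(h[...,0]<125)&(h[...,1]>80)&(abs(L[...,0])<20)&(abs(L[...,2]-88)<5)&(L[...,1]<90); print('foot top y',np.round(np.nanpercentile(L[b][:,1],[2,10,50,90,98]),2),b.sum())
    B=L[b]; m=np.abs(B[:,0])<12; print(' back edge',np.round(np.percentile(B[m][:,1],[95,99]),2))
    t=(h[...,0]>18)&(h[...,0]<35)&(h[...,1]>110)&(abs(L[...,0])<30)&(L[...,1]<60)&(L[...,2]>40);s=L[t];s=s[np.isfinite(s).all(1)]
    zt=np.percentile(s[:,2],90);print(' wedge top z',zt)
    f=s[(s[:,2]<zt-6)&(abs(s[:,0])<18)];A=np.c_[f[:,2],f[:,0],np.ones(len(f))];c=np.linalg.lstsq(A,f[:,1],rcond=None)[0];print(' wedge slope',np.round(c,3),'upright bottom y',c@[zt-80,0,1]-14, len(f))
E
python3 -c "
from g import *
see2()"
```

```text
t 25.13 tcp loc x 0.0 y 15.1 z 89.4 yaw 7.28 F(b) [-0.5  0.6 -2. ] grip 0.507
foot top y [46.54 48.79 59.8  70.97 73.8 ] 5937
 back edge [72.63 74.5 ]
 wedge top z 127.52283471938864
 wedge slope [0.278 0.004 3.51 ] upright bottom y 2.7431297336465796 1604
```

Emit:
send_rows:
  offset:
    - [-0.5,0,0]
    - [-1,0,0]
    - [-1.5,0,0]
    - [-2,0,0]
    - [-2,0,0]
  roll: [0,0,0,0,0]

```text
clock: 25.6
position: [0.484, 0.1021, 0.1192]
ee_rot: [0.661, 0.75, 0.0, -0.0]
ft_force: [0.3, -0.7, -0.0]
grip_width: 0.507
```

Emit:
send_rows:
  offset:
    - [-0.5,0,0]
    - [-1,0,0]
    - [-1,0,0]
    - [-1,0,0]
    - [-1,0,0]
  roll: [0,0,0,0,0]

```text
clock: 26.02
position: [0.484, 0.1018, 0.1193]
ee_rot: [0.661, 0.751, 0.0, -0.0]
ft_force: [-0.8, 3.8, 1.3]
grip_width: 0.509
```

The upright face touches the block (3.8 N). Now I press down by feel.

Emit:
send_rows:
  offset:
    - [0,0,1]
    - [0,0,2]
    - [0,0,3]
    - [0,0,4]
    - [0,0,4]
  roll: [0,0,0,0,0]

```text
clock: 26.43
position: [0.4843, 0.1018, 0.1153]
ee_rot: [0.661, 0.751, 0.001, -0.0]
ft_force: [0.4, 4.9, -1.7]
grip_width: 0.51
```

Emit:
send_rows:
  offset:
    - [0,0,1]
    - [0,0,2]
    - [0,0,3]
    - [0,0,4]
    - [0,0,4]
  roll: [0,0,0,0,0]

```text
clock: 26.85
position: [0.4844, 0.1018, 0.1113]
ee_rot: [0.661, 0.751, 0.001, 0.0]
ft_force: [1.4, 6.0, -0.4]
grip_width: 0.512
```

```bash
python3 -c "
from g import *
see2()"
```

```text
t 26.85 tcp loc x 0.3 y 12.6 z 81.3 yaw 7.30 F(b) [ 2.1  5.8 -0.4] grip 0.512
foot top y [46.56 48.82 59.86 71.06 74.07] 6684
 back edge [72.88 74.77]
 wedge top z 119.43069585586831
 wedge slope [0.275 0.004 3.742] upright bottom y 0.5689145984167343 1424
```

Emit:
send_rows:
  offset:
    - [0,0,1]
    - [0,0,2]
    - [0,0,3]
    - [0,0,4]
    - [0,0,4]
  roll: [0,0,0,0,0]

```text
clock: 27.32
position: [0.4844, 0.1017, 0.1073]
ee_rot: [0.661, 0.751, 0.001, 0.0]
ft_force: [0.7, 5.7, -0.7]
grip_width: 0.509
```

Emit:
send_rows:
  offset:
    - [0,0,1]
    - [0,0,2]
    - [0,0,3]
    - [0,0,3]
    - [0,0,3]
  roll: [0,0,0,0,0]

```text
clock: 27.73
position: [0.4846, 0.1018, 0.1045]
ee_rot: [0.661, 0.751, 0.001, 0.0]
ft_force: [0.4, 5.8, 1.8]
grip_width: 0.509
```

```bash
python3 -c "
from g import *
see2()"
```

```text
t 27.73 tcp loc x 0.4 y 12.6 z 74.5 yaw 7.30 F(b) [1.1 5.7 1.8] grip 0.509
foot top y [47.43 49.62 60.56 71.57 74.64] 7292
 back edge [73.3  75.08]
 wedge top z 112.6305996417591
 wedge slope [2.740e-01 5.000e-03 5.646e+00] upright bottom y 0.5751867291047628 999
```

Emit:
send_rows:
  offset:
    - [0,0,1]
    - [0,0,2]
    - [0,0,3]
    - [0,0,4]
    - [0,0,4]
  roll: [0,0,0,0,0]

```text
clock: 28.2
position: [0.485, 0.1018, 0.101]
ee_rot: [0.661, 0.751, 0.001, 0.0]
ft_force: [-1.7, 4.9, 5.5]
grip_width: 0.506
```

```bash
python3 -c "
from g import *
see2()"
```

```text
t 28.20 tcp loc x 0.9 y 12.5 z 71.0 yaw 7.29 F(b) [-1.1  5.1  5.5] grip 0.506
foot top y [48.21 50.4  61.44 72.6  75.62] 7769
 back edge [74.56 76.3 ]
 wedge top z 109.12836279188126
 wedge slope [2.74e-01 4.00e-03 6.54e+00] upright bottom y 0.5107162782953765 865
```

Emit:
send_rows:
  offset:
    - [0,0,1]
    - [0,0,2]
    - [0,0,3]
    - [0,0,4]
    - [0,0,4.5]
  roll: [0,0,0,0,0]

```text
clock: 28.67
position: [0.4855, 0.1018, 0.0971]
ee_rot: [0.661, 0.751, 0.002, 0.001]
ft_force: [-1.8, 3.3, 14.5]
grip_width: 0.51
```

Emit:
send_rows:
  offset:
    - [0,0,0]
    - [0,0,0]
    - [0,0,0]
    - [0,0,0]
    - [0,0,0]
  roll: [0,0,0,0,0]

```text
clock: 29.08
position: [0.4856, 0.1018, 0.0971]
ee_rot: [0.661, 0.751, 0.002, 0.001]
ft_force: [-0.6, 2.9, 11.0]
grip_width: 0.51
```

```bash
python3 -c "
from g import *
see2();cv2.imwrite('pics/9.png',np.load('wrist.npz')['im'])"
```

```text
t 29.08 tcp loc x 1.4 y 12.5 z 67.1 yaw 7.28 F(b) [-0.2  3.  11. ] grip 0.510
foot top y [49.34 51.57 62.51 73.63 76.35] 8228
 back edge [75.32 77.22]
 wedge top z 105.24958142799873
 wedge slope [2.740e-01 4.000e-03 7.485e+00] upright bottom y 0.39967643096672134 718
```

View pics/9.png

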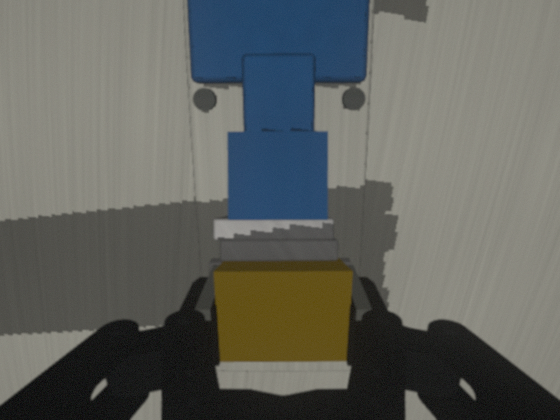

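The wedge sits between block and packers with its top at rows 262–360, and both packers are clamped on the foot at rows 220–260. I'll cross-check the pump's shift with the fixed cameras, then ease the grip briefly so that the slightly tilted wedge can settle flat.

Emit:
send_rows:
  offset:
    - [-0.5,0,0]
    - [-1,0,0]
    - [-1.5,0,0]
    - [-1.5,0,0]
    - [-1.5,0,0]
  roll: [0,0,0,0,0]
  newtons: 20

```text
clock: 29.55
position: [0.4856, 0.1016, 0.0971]
ee_rot: [0.66, 0.751, 0.002, 0.0]
ft_force: [-1.7, 9.4, 10.1]
grip_width: 0.509
```

```bash
python3 - <<'E'
from g import *
see2()
for n in('scene','side'):
    z0=np.load(n+'.npz'); L,_=loc(n); old=z0['im']; im,_=eyes.camera(n)
    K=np.array([[z0['f'],0,z0['cx']],[0,z0['f'],z0['cy']],[0,0,1]],float); rv=cv2.Rodrigues(z0['R'])[0]; D=np.array([float(z0['k1']),0,0,0])
    m=(L[...,1]>60)&(L[...,1]<330)&(abs(L[...,0])<60)&(L[...,2]>45)&(L[...,2]<170)
    v,u=np.nonzero(m);
    c=L[m].mean(0);W=lambda y:np.r_[O+Xb*c[0]+Yb*(c[1]+y),c[2]+30]/1000
    p=cv2.projectPoints(np.array([W(0),W(3)]),rv,z0['t'],K,D)[0][:,0]; d3=p[1]-p[0]
    A=cv2.cvtColor(old,cv2.COLOR_BGR2GRAY);B=cv2.cvtColor(im,cv2.COLOR_BGR2GRAY)
    pts=cv2.goodFeaturesToTrack(A,80,.02,4,mask=(m*255).astype(np.uint8))
    q,st,er=cv2.calcOpticalFlowPyrLK(A,B,pts,None,winSize=(15,15)); f=(q-pts)[st[:,0]==1][:,0]
    s=3*(f@d3)/(d3@d3); print(n,'px per 3mm',d3,'shift mm: median %.2f'%np.median(s),np.round(np.percentile(s,[25,75]),2),len(s))
E
```

```text
t 29.55 tcp loc x 1.4 y 12.3 z 67.1 yaw 7.33 F(b) [-0.5  9.5 10.1] grip 0.509
foot top y [49.14 51.3  62.25 73.41 76.36] 8186
 back edge [75.12 76.89]
 wedge top z 105.2767393490131
 wedge slope [2.690e-01 5.000e-03 7.697e+00] upright bottom y 0.5074571163745869 744
scene px per 3mm [1.62623705 0.89043055] shift mm: median 2.33 [2.26 2.45] 80
side px per 3mm [-0.59431158 -0.5552386 ] shift mm: median 2.37 [2.   2.73] 31
```

Both fixed cameras give a pump shift of 2.35 mm. About 2.5 mm more downward is needed.

Emit:
send_rows:
  offset:
    - [-0.5,0,0.7]
    - [-1,0,1.4]
    - [-1,0,2.2]
    - [-1,0,2.8]
    - [-1,0,2.8]
  roll: [0,0,0,0,0]
  newtons: 25

```text
clock: 30.12
position: [0.4862, 0.1013, 0.0952]
ee_rot: [0.66, 0.751, 0.003, -0.0]
ft_force: [-3.8, 10.5, 21.0]
grip_width: 0.512
```

Emit:
send_rows:
  offset:
    - [0,0,0]
    - [0,0,0]
    - [0,0,0]
    - [0,0,0]
    - [0,0,0]
  roll: [0,0,0,0,0]
  newtons: 60

```text
clock: 30.53
position: [0.4863, 0.1013, 0.0953]
ee_rot: [0.66, 0.751, 0.003, -0.0]
ft_force: [-5.1, 9.7, 21.2]
grip_width: 0.509
```

```bash
cat > shift.py <<'E'
from g import *
see2()
for n in('scene','side'):
    z0=np.load(n+'.npz'); L,_=loc(n); old=z0['im']; im,_=eyes.camera(n); cv2.imwrite('pics/%s_end.png'%n,im)
    K=np.array([[z0['f'],0,z0['cx']],[0,z0['f'],z0['cy']],[0,0,1]],float); rv=cv2.Rodrigues(z0['R'])[0]; D=np.array([float(z0['k1']),0,0,0])
    m=(L[...,1]>60)&(L[...,1]<330)&(abs(L[...,0])<60)&(L[...,2]>45)&(L[...,2]<170)
    c=L[m].mean(0);W=lambda y:np.r_[O+Xb*c[0]+Yb*(c[1]+y),c[2]+30]/1000
    p=cv2.projectPoints(np.array([W(0),W(3)]),rv,z0['t'],K,D)[0][:,0]; d3=p[1]-p[0]
    A=cv2.cvtColor(old,cv2.COLOR_BGR2GRAY);B=cv2.cvtColor(im,cv2.COLOR_BGR2GRAY)
    pts=cv2.goodFeaturesToTrack(A,80,.02,4,mask=(m*255).astype(np.uint8))
    q,st,er=cv2.calcOpticalFlowPyrLK(A,B,pts,None,winSize=(15,15)); f=(q-pts)[st[:,0]==1][:,0]
    s=3*(f@d3)/(d3@d3); print(n,'shift mm: median %.2f'%np.median(s),np.round(np.percentile(s,[25,75]),2),len(s))
E
python3 shift.py
```

```text
t 30.53 tcp loc x 2.1 y 11.9 z 65.3 yaw 7.36 F(b) [-3.8 10.3 21.2] grip 0.509
foot top y [49.29 51.46 62.4  73.49 76.45] 8447
 back edge [75.18 77.08]
 wedge top z 103.4877847698022
 wedge slope [2.640e-01 5.000e-03 8.279e+00] upright bottom y 0.4760682850967264 695
scene shift mm: median 2.46 [2.39 2.59] 80
side shift mm: median 2.54 [2.09 2.9 ] 31
```

View pics/scene_end.png

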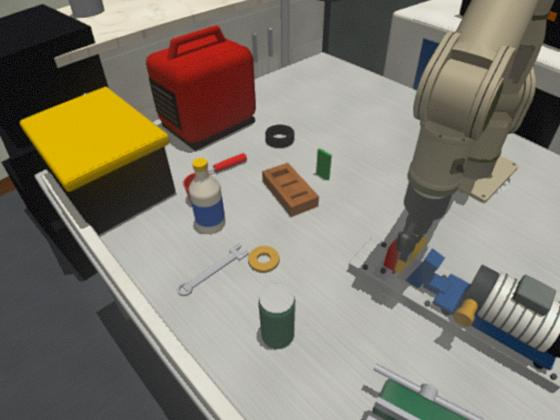

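Scene view: rack empty, bench items undisturbed, wedge gripped at (410,255). The pump shift is 2.5 mm. I'll ease the sideways push, which only adds friction, and go down a little more.

Emit:
send_rows:
  offset:
    - [0.5,0,0]
    - [1,0,0.7]
    - [1,0,1.4]
    - [1,0,2.1]
    - [1,0,2.5]
  roll: [0,0,0,0,0]

```text
clock: 31.1
position: [0.4867, 0.1014, 0.093]
ee_rot: [0.661, 0.751, 0.003, 0.001]
ft_force: [-2.4, 6.3, 23.5]
grip_width: 0.512
```

Emit:
send_rows:
  offset:
    - [0,0,0]
    - [0,0,0]
    - [0,0,0]
    - [0,0,0]
    - [0,0,0]
  roll: [0,0,0,0,0]

```text
clock: 31.52
position: [0.4867, 0.1014, 0.0929]
ee_rot: [0.661, 0.751, 0.003, 0.001]
ft_force: [-2.9, 6.3, 21.3]
grip_width: 0.509
```

```bash
python3 shift.py
```

```text
t 31.52 tcp loc x 2.5 y 12.0 z 62.9 yaw 7.31 F(b) [-2.1  6.6 21.3] grip 0.509
foot top y [49.79 52.04 63.03 74.16 77.07] 8812
 back edge [75.81 77.71]
 wedge top z 101.18036922901766
 wedge slope [2.670e-01 4.000e-03 8.676e+00] upright bottom y 0.33489985392550814 600
scene shift mm: median 3.12 [3.03 3.24] 80
side shift mm: median 3.05 [2.52 3.4 ] 31
```

```bash
python3 -c "
from h import *
print(manip.hand_in())"
```

```text
the job is handed in; nothing more can be done
None
```

The job is handed in at about 32 s. Both steel packers are chocked against the blue foot, and the yellow wedge is pressed in beside the red block, still gripped at 60 N.

- **Packers:** The gap at the floor measured about 22 mm, so two packers fitted. I stood each one up, let go, and tipped it onto the foot with shut fingers. About 6 mm of gap was left for the wedge.
- **Pump:** It has moved back 3.1 mm (scene camera) and 3.05 mm (side camera); the wrist camera showed 3.2 mm. It stayed well under 8 mm throughout.
- **Forces:** The last reading was about 21 N vertical and 7 N sideways at the wrist. The vertical force is higher than the stated 1.5 N per N of squeeze predicts (about 9 N at this shift). Some of that may be friction from my sideways push.
- **Other items:** The scene view just before the last small press showed the bench items where they were and the rack empty.
- **Not quite as asked:** The wedge's sloping face measured 0.267 against a nominal 0.25, so the wedge may still lean about 1° off flat to the block. Easing the grip and pressing brought it down from 0.279, but I did not remove the rest.

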